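# Rotate the jam row on a bakery counter

### The arm

A 6-joint arm with a two-finger parallel gripper is mounted at the origin on the work surface. World frame = base frame: x ahead of the robot, y to its left, z up, the work surface at z = 0. Lengths are in m, angles in rad, forces in N, time in s.
With the tool pointing down it reaches from about 0.325 to 0.775 m from the base axis. Payload 9.3 kg.
Tool frame: the origin (TCP) lies at the very end of the fingers, on their centre line; the grasp point (between the pads) lies manip.tcp_to_grasp behind it (manip.tcp_to_grasp is the distance from the TCP to the grasp point, in m); z points along the fingers, y is the direction in which the jaws open and shut (so a half turn about z gives the same grasp; the last joint's range is limited). The gripper opens to 85 mm and grips with 20 to 120 N. Pads are 22 mm wide; open, the fingers measure 114 mm over their backs; the gripper's body (76 mm by 85 mm) begins 54 mm behind the grasp point. The pads swing forward as they close: fully open they stand 13 mm farther back than shut.
Start: joints at [-1.371, 0.259, 0.021, 1.334, 0, 1.418], TCP at [0.19, -0.516, 0.231] pointing down, gripper open.
Joint ranges: [-3.04, 3.04], [-0.91, 1.82], [-1.04, 1.36], [-1.92, 1.95], [-1.52, 1.45], [-3.14, 3.14]. Speed limits (rad/s): [2.22, 2.22, 2.79, 3.14, 3.14, 3.14].

### API

Orientations are given as a unit quaternion [x, y, z, w].
In Python, from station import manip gives the robot as it stands.
- The arm moves only by the tool arm_command, never from a script. Its argument "moves" is a list of rows, each an object with "offset": the shift along the world's x, y, z in m, a list of three; "turn": the turn, a rotation vector about the world's x, y, z in rad, a list of three; "claw": the opening, from 0 (shut) to 1 (fully open). In form: [{"offset": [x, y, z], "turn": [wx, wy, wz], "claw": claw}, ...]. A call has 1 to 12 rows; each row shifts and turns the commanded pose from where the row before left it; what a row does not reach is not made up. A row lasts 1/8 s, in which the tool goes at most 62.5 mm and 10.7 degrees, less where a joint would pass 70% of its speed; a pose out of reach is approached as far as the arm can. A call with a gripper value outside its range is refused whole. The fingers move at their own pace and stop on an object; "grip_force" is the grip in N (left out, the last holds). Time passes only in rows, so rows that do not move let the fingers close. It gives the time, the measured TCP pose, the force and the opening at its end, in the units of the state.
- manip.get_obs(): the state, without advancing time (a new reading comes with each control period).
- manip.get_image(name): name is "side" or "top"; returns a dict with "pixels" (420x560x3 uint8, red, green, blue), "camera_matrix" (3x3 intrinsics, pixels), "R" (3x3) and "t" (3): a world point X has camera coordinates R X + t. Camera axes: x right, y down, z forward; pixel columns grow to the right and rows downward; lengths in m; the calibration is good to about 2 mm. A picture is of the moment at which its call begins. There is no depth.
- manip.job_done(): hands the job in, once; it reports no verdict.
Trained networks look in the newest picture that a camera, given by its name, has taken for a name from the list of things; names that differ only in an ending like _2 or _b are one class to them, and where a whole thing is asked for, a point or a joint stands for the part that bears it (a point fixed in the world has none). Each returns a list of dicts, best first, with "score" (0 to 1); they miss things now and then, are a little off and sometimes report something else, mostly with a low value. They report only what shows in the picture. A call takes as long as a camera call.
- manip.search_frame(query, camera): "location" ([column, row] in pixels, amid what is visible of it).
- manip.mark_of(query, camera): "location" ([column, row] in pixels: a listed point, or the origin of a listed thing).
The state is a dict: "t": time; "joint_pos": joint angles; "dq": joint speeds; "joint_efforts": joint torques, N m; "ee_pos": TCP position; "eef_rot": TCP orientation; "ft_force": force on the tool from outside, world axes, zero at the start; "wrist_torque": the same for the moment, N m; "width": finger opening in m.
Only numpy, scipy, OpenCV 4.12 (cv2) and the standard library are available. Lean on these libraries where they do the work, as an engineer would, in place of code of your own. Each camera call takes 0.05 s, during which the arm holds its last target.

### The job

Restock the red jam lane of the wooden counter rack, oldest in front: first bring the older jar (gold-coloured lid) forward in its own lane until it stands at the lane's front lip. Then take the two new red jars (white lids) from the green delivery crate and stand them in the same lane directly behind it, one behind the other and close together. Keep the jars upright, set them down gently without dropping them, and leave the other goods in the rack and crate where they are.

Things in the scene. Friction and masses are not known exactly. Their poses are not given: they have to be found in the camera images.
- rack: Fixed wooden rack, 240 x 258 mm (its x, y), three lanes along x centred at y = -82, 0, 82 mm, each 70 mm wide, 216 mm long inside, floor 10 mm above the origin. Dividers (12 mm thick) and back wall reach 38 mm, front lip 30 mm. Lip's inner face at x = -108 mm (front, towards the robot), back wall's at +108. One lane has the older jar, the others a tin each. Origin: underside centre, z up.
- crate: Fixed green plastic delivery crate, 186 x 186 mm, walls 6 mm thick and 40 mm high, floor 6 mm thick, with one divider each way making 2 x 2 cells of 84 mm, centred at x, y = +-45 mm; one jar stands in each cell. Origin: centre of the underside, z up.
- jar_old: Sealed glass jam jar, round, 58 mm in diameter and 100 mm tall, about 0.3 kg: straight glass body up to 84 mm, then a 55 mm wide lid; dark red contents, brown paper label. The older one: gold-coloured (brass) lid; it starts in one lane of the rack, any lane, well back from the front lip. Origin: centre of its underside, z up. Glass on wood or plastic, ordinary friction.
- jar_new_a: Sealed glass jam jar, round, 58 mm in diameter and 100 mm tall, about 0.3 kg: straight glass body up to 84 mm, then a 55 mm wide lid; dark red contents, brown paper label. New, white lid; starts in any cell of the crate. Origin: centre of its underside, z up. Glass on wood or plastic, ordinary friction.
- jar_new_b: Sealed glass jam jar, round, 58 mm in diameter and 100 mm tall, about 0.3 kg: straight glass body up to 84 mm, then a 55 mm wide lid; dark red contents, brown paper label. New, white lid, just like the other new one (their order in the row is free); starts in any cell of the crate. Origin: centre of its underside, z up. Glass on wood or plastic, ordinary friction.
- jar_honey: Honey jar, same shape and size as the jam jars (58 x 100 mm) but amber with a black lid, in a cell of the crate; leave it where it is. Origin: centre of its underside, z up.
- jar_green: Pickle jar, same shape and size (58 x 100 mm) but green with a black lid, in a cell of the crate; leave it where it is. Origin: centre of its underside, z up.
- tin_blue: Low round blue tin, 60 mm in diameter, 38 mm tall, in one lane of the rack; leave it where it is. Origin: centre of its underside, z up.
- tin_grey: Low round grey tin, 60 mm in diameter, 38 mm tall, in one lane of the rack; leave it where it is. Origin: centre of its underside, z up.

How it is judged:
On the way, in this order (a step that is already met when the one before it is completed fails the run):
1. the older jar stands upright on its lane's floor at the front lip (gap at most 12 mm) (z of jar_old in the frame of rack between 0.005 and 0.014 m and angle between jar_old's own z axis and vertical below 0.1 rad and (y of jar_old in the frame of rack between -0.094 and -0.07 m or y of jar_old in the frame of rack between -0.012 and 0.012 m or y of jar_old in the frame of rack between 0.07 and 0.094 m) and x of jar_old in the frame of rack below -0.067 m), for 0.2 s.
2. a new red jar stands upright directly behind the older one in the same lane (gap at most 16 mm) (((z of jar_old in the frame of rack between 0.005 and 0.014 m and angle between each of jar_old, jar_new_a's own z axis and vertical below 0.1 rad and z of jar_new_a in the frame of rack between 0.005 and 0.014 m and ((y of jar_old in the frame of rack between -0.094 and -0.07 m and y of jar_new_a in the frame of rack between -0.094 and -0.07 m) or (y of jar_old in the frame of rack between -0.012 and 0.012 m and y of jar_new_a in the frame of rack between -0.012 and 0.012 m) or (y of jar_old in the frame of rack between 0.07 and 0.094 m and y of jar_new_a in the frame of rack between 0.07 and 0.094 m)) and x of jar_old in the frame of rack below -0.067 m and horizontal distance between jar_old and jar_new_a below 0.074 m) or (z of jar_old in the frame of rack between 0.005 and 0.014 m and angle between each of jar_old, jar_new_b's own z axis and vertical below 0.1 rad and z of jar_new_b in the frame of rack between 0.005 and 0.014 m and ((y of jar_old in the frame of rack between -0.094 and -0.07 m and y of jar_new_b in the frame of rack between -0.094 and -0.07 m) or (y of jar_old in the frame of rack between -0.012 and 0.012 m and y of jar_new_b in the frame of rack between -0.012 and 0.012 m) or (y of jar_old in the frame of rack between 0.07 and 0.094 m and y of jar_new_b in the frame of rack between 0.07 and 0.094 m)) and x of jar_old in the frame of rack below -0.067 m and horizontal distance between jar_old and jar_new_b below 0.074 m))), for 0.2 s.
At the end, for the whole second after the job is handed in: All three red jars stand upright (within 0.1 rad), at rest, on the floor of one lane: the older one at the front with at most 12 mm between it and the front lip, the two new ones behind it in a row, each with at most 16 mm of gap to the jar in front (z of jar_old in the frame of rack between 0.005 and 0.014 m and angle between each of jar_old, jar_new_a, jar_new_b's own z axis and vertical below 0.1 rad and z of jar_new_a in the frame of rack between 0.005 and 0.014 m and z of jar_new_b in the frame of rack between 0.005 and 0.014 m and ((y of jar_old in the frame of rack between -0.094 and -0.07 m and y of jar_new_a in the frame of rack between -0.094 and -0.07 m and y of jar_new_b in the frame of rack between -0.094 and -0.07 m) or (y of jar_old in the frame of rack between -0.012 and 0.012 m and y of jar_new_a in the frame of rack between -0.012 and 0.012 m and y of jar_new_b in the frame of rack between -0.012 and 0.012 m) or (y of jar_old in the frame of rack between 0.07 and 0.094 m and y of jar_new_a in the frame of rack between 0.07 and 0.094 m and y of jar_new_b in the frame of rack between 0.07 and 0.094 m)) and x of jar_old in the frame of rack below -0.067 m and (horizontal distance between jar_old and jar_new_a below 0.074 m or horizontal distance between jar_old and jar_new_b below 0.074 m) and horizontal distance between jar_new_a and jar_new_b below 0.074 m and linear speed of each of jar_old, jar_new_a, jar_new_b below 0.01 m/s); the robot touches nothing.
It fails at once if another product is moved (25 mm) (distance of any of jar_honey, jar_green, tin_blue, tin_grey from where it was at the start of the episode above 0.025 m).
It fails at once if a jar is tipped over (0.6 rad) (angle between any of jar_old, jar_new_a, jar_new_b, jar_honey, jar_green's own z axis and vertical above 0.6 rad).
It fails at once if a jam jar falls free of the fingers, let go more than about 10 mm above the floor under it ((contact force between jar_old and the fingers below 0.1 N and linear speed of jar_old above 0.3 m/s and height (world z) of jar_old above 0.016 m) or (contact force between jar_new_a and the fingers below 0.1 N and linear speed of jar_new_a above 0.3 m/s and height (world z) of jar_new_a above 0.016 m) or (contact force between jar_new_b and the fingers below 0.1 N and linear speed of jar_new_b above 0.3 m/s and height (world z) of jar_new_b above 0.016 m)).
It fails at once if a jar is rammed onto the rack (over 60 N) (contact force between any of jar_old, jar_new_a, jar_new_b and rack above 60 N).
It also fails if it takes over 67 s, if anything falls off the work surface, if the arm or the gripper's body presses on something with over 40 N, if the wrist force passes 120 N, or if a joint passes its speed limit or range.

## Working session

There is one attempt and no reset: what is moved stays moved. The work goes in short steps, Python scripts to look and compute and a tool call to move; the robot and the scene stay as the last step left them, time stands still between calls to the robot, and variables do not carry over. Pictures are saved under pics/ and viewed, and the job is handed in when it is done.

Besides the shell and the picture viewer there is one more tool, called after "Call:" as name([rows], argument=value, ...), one row to a line, values as JSON. arm_command: Moves the arm, as the interface text tells. Its arguments: {"type":"object","properties":{"moves":{"type":"array"},"grip_force":{"type":"number"}},"required":["moves"]}

```bash
mkdir -p pics
python3 - <<'E'
from station import manip
import cv2,numpy as np
o=manip.get_obs(); print({k:np.round(v,4).tolist() for k,v in o.items()}, manip.tcp_to_grasp)
for n in ["top","side"]:
    im=manip.get_image(n); cv2.imwrite(f"pics/{n}0.png",im["pixels"][:,:,::-1])
    np.savez(f"{n}.npz",**im)
    print(n,im["camera_matrix"].tolist(),(-im["R"].T@im["t"]).round(3),im["R"].round(3).tolist())
    for q in ["rack","crate","jar_old","jar_new_a","jar_honey","jar_green","tin_blue","tin_grey"]:
        print(q,[(np.round(d["location"],1).tolist(),round(d["score"],2)) for d in manip.mark_of(q,n)][:3])
E
```

```text
{'t': 0.0, 'joint_pos': [-1.3706, 0.2592, 0.0208, 1.3337, 0.0, 1.4182], 'dq': [0.0009, 0.002, -0.0005, 0.0005, -0.0013, -0.0004], 'joint_efforts': [-0.0003, -55.5639, 34.4535, 0.0137, -0.0003, -0.0], 'ee_pos': [0.19, -0.5159, 0.2307], 'eef_rot': [0.9845, 0.1755, -0.0, -0.0007], 'ft_force': [0.297, -0.0981, 0.3704], 'wrist_torque': [-0.0108, 0.0282, 0.0387], 'width': 0.0855} 0.0187
top [[402.4954228594706, 0.0, 283.6349120610754], [0.0, 402.4954228594706, 214.20057046105646], [0.0, 0.0, 1.0]] [ 0.498 -0.019  0.896] [[0.027, -1.0, -0.01], [-0.997, -0.026, -0.071], [0.07, 0.012, -0.997]]
rack [([212.4, 215.9], 0.84)]
crate [([344.7, 220.9], 0.78)]
jar_old [([176.0, 203.3], 0.73)]
jar_new_a [([365.4, 241.9], 0.83), ([324.1, 236.1], 0.78)]
jar_honey [([333.2, 199.2], 0.89)]
jar_green [([371.1, 198.8], 0.85)]
tin_blue [([211.9, 199.0], 0.91)]
tin_grey [([247.4, 228.7], 0.93)]
side [[509.6129720708265, 0.0, 289.25356974444986], [0.0, 509.6129720708265, 217.5192358979386], [0.0, 0.0, 1.0]] [0.42  0.768 0.643] [[-0.987, -0.161, -0.0], [-0.098, 0.603, -0.792], [0.128, -0.781, -0.611]]
rack [([265.3, 282.5], 0.92)]
crate [([293.9, 189.2], 0.57)]
jar_old [([249.6, 317.2], 0.65)]
jar_new_a [([311.5, 203.8], 0.66), ([321.3, 181.9], 0.58), ([295.1, 188.4], 0.39)]
jar_honey [([271.1, 196.6], 0.92), ([311.2, 201.8], 0.52)]
jar_green [([278.4, 172.1], 0.6)]
tin_blue [([249.7, 279.5], 0.84)]
tin_grey [([292.2, 254.2], 0.75)]
```

View pics/top0.png

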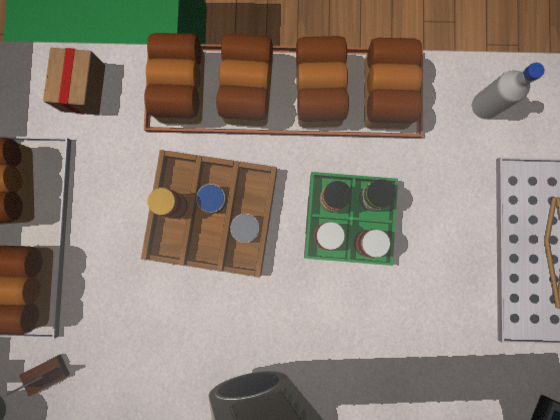

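View pics/side0.png

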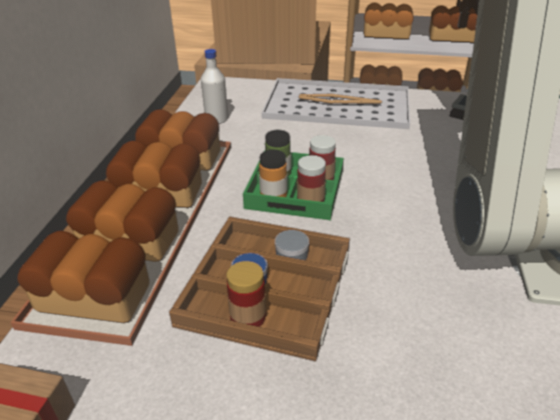

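The top view (image up = +x, left = +y) shows the rack at about (210,213), slightly turned. The gold lid is in its left (+y) lane at (161,201), with the blue tin at (210,198) and the grey tin at (245,228). The crate is at about (352,218), with white lids in its two near cells at (330,236) and (374,243), and the black lids in the far cells.

```bash
cat > H.py <<'E'
import numpy as np,cv2
from scipy.optimize import minimize,least_squares
def load(n):
    d=np.load(f"{n}.npz"); return {k:d[k] for k in d}
def proj(im,P):
    P=np.atleast_2d(P); c=P@im["R"].T+im["t"]; u=c@im["camera_matrix"].T; return u[:,:2]/u[:,2:]
def ray(im,uv,z):
    d=im["R"].T@np.linalg.inv(im["camera_matrix"])@np.array([uv[0],uv[1],1.]); C=-im["R"].T@im["t"]
    return C+d*(z-C[2])/d[2]
def T(p,L):
    c,s=np.cos(p[2]),np.sin(p[2]); L=np.atleast_2d(L)
    return np.c_[p[0]+c*L[:,0]-s*L[:,1],p[1]+s*L[:,0]+c*L[:,1],L[:,2]]
E
python3 - <<'E'
from H import *
im=load("top"); I=im["pixels"]
z=cv2.resize(I[140:290,130:290],None,fx=5,fy=4*1.0,interpolation=cv2.INTER_CUBIC); z=cv2.resize(I[140:290,130:290],None,fx=4,fy=4,interpolation=cv2.INTER_CUBIC)
cv2.imwrite("pics/zr.png",z[:,:,::-1])
z=cv2.resize(I[160:280,290:410],None,fx=5,fy=5,interpolation=cv2.INTER_CUBIC); cv2.imwrite("pics/zc.png",z[:,:,::-1])
E
```

```text
(no output)
```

View pics/zr.png

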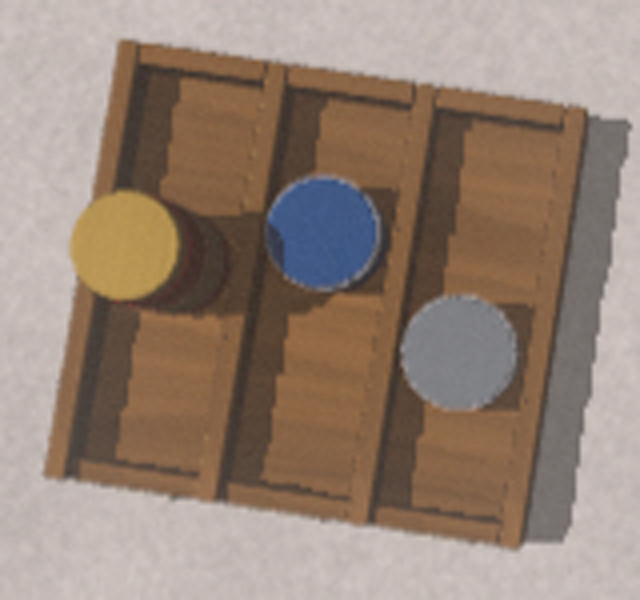

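View pics/zc.png

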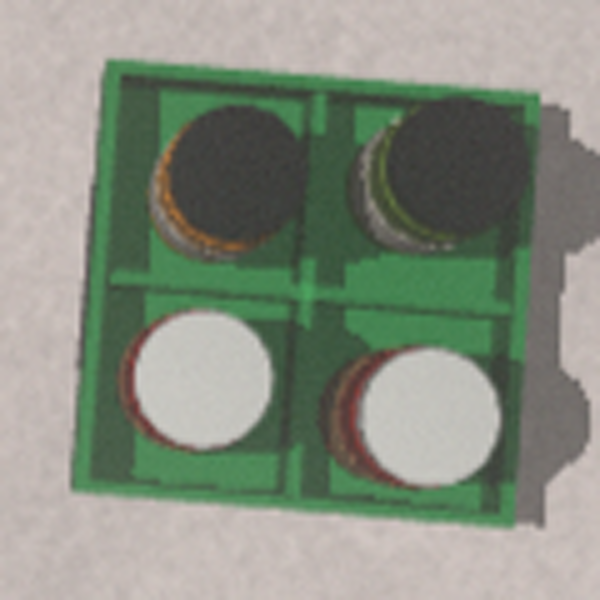

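```bash
cat > fit.py <<'E'
from H import *
im=load("top")
def pr(U,V): return np.array([(U+.5)/4-.5+130,(V+.5)/4-.5+140])
def pc(U,V): return np.array([(U+.5)/5-.5+290,(V+.5)/5-.5+160])
rc=np.array([pr(*a) for a in [(121,40),(587,110),(519,547),(45,477)]])
# dividers/sides run full length at 38mm? both tried
for zf in (.038,.030):
    L=np.array([[.12,.129,.038],[.12,-.129,.038],[-.12,-.129,zf],[-.12,.129,zf]])
    s=least_squares(lambda p:(proj(im,T(p,L))-rc).ravel(),[.5,.12,0]); print("rack",zf,s.x.round(4),s.fun.round(2)); 
    if zf==.038: R=s.x
cc=np.array([pc(*a) for a in [(107,60),(541,95),(516,527),(72,491)]])
L=np.array([[.093,.093,.04],[.093,-.093,.04],[-.093,-.093,.04],[-.093,.093,.04]])
s=least_squares(lambda p:(proj(im,T(p,L))-cc).ravel(),[.5,-.15,0]); print("crate",s.x.round(4),s.fun.round(2)); C=s.x
def loc(p,X):
    c,sn=np.cos(p[2]),np.sin(p[2]); d=X[:2]-p[:2]; return np.array([c*d[0]+sn*d[1],-sn*d[0]+c*d[1]])
for n,uv,z,f in [("old",pr(127,246),.11,R),("blue",pr(323,232),.048,R),("grey",pr(459,352),.048,R),("wL",pc(204,379),.106,C),("wR",pc(430,417),.106,C),("honey",pc(238,173),.106,C),("green",pc(458,166),.106,C)]:
    X=ray(im,uv,z); print(n,X.round(4),loc(f,X).round(4))
E
python3 fit.py
python3 - <<'E'
from H import *
R=None
im=load("side"); I=im["pixels"].copy()
import io,contextlib
with contextlib.redirect_stdout(io.StringIO()):
    import fit
for p,hx,hy,z in [(fit.R,.12,.129,.038),(fit.C,.093,.093,.04)]:
    q=proj(im,T(p,[[hx,hy,z],[hx,-hy,z],[-hx,-hy,z],[-hx,hy,z]])); cv2.polylines(I,[q.round().astype(int).reshape(-1,1,2)],True,(255,0,0),1)
for uv,z in [(fit.pr(127,246),.11),(fit.pc(204,379),.106),(fit.pc(430,417),.106),(fit.pc(238,173),.106),(fit.pc(458,166),.106)]:
    X=ray(fit.im,uv,z); a=np.linspace(0,6.3,40)
    for r,zz in [(.0275,z),(.029,z-.1)]:
        q=proj(im,np.c_[X[0]+r*np.cos(a),X[1]+r*np.sin(a),a*0+zz]); cv2.polylines(I,[q.round().astype(int).reshape(-1,1,2)],True,(0,255,255),1)
cv2.imwrite("pics/ov.png",cv2.resize(I[110:380,160:380],None,fx=2.2,fy=2.2)[:,:,::-1])
E
```

```text
rack 0.038 [ 0.5585  0.1512 -0.1225] [-0.51 -0.54  0.58 -0.76  0.57  1.01 -0.66  0.22]
rack 0.03 [ 0.5582  0.152  -0.1256] [-0.71 -0.57  0.32 -0.43  0.22  0.98  0.16 -0.02]
crate [ 0.5546 -0.1529 -0.0545] [ 0.08 -0.27  0.01 -0.43 -0.42  0.37  0.34  0.32]
old [0.5733 0.2317 0.11  ] [0.0049 0.0818]
blue [0.5894 0.1476 0.048 ] [0.0311 0.0002]
grey [0.5276 0.0732 0.048 ] [-0.0211 -0.0811]
wL [ 0.5149 -0.1022  0.106 ] [-0.0424  0.0485]
wR [ 0.5024 -0.1906  0.106 ] [-0.0501 -0.0405]
honey [ 0.5964 -0.1141  0.106 ] [0.0396 0.0411]
green [ 0.6014 -0.2006  0.106 ] [ 0.0493 -0.045 ]
```

View pics/ov.png

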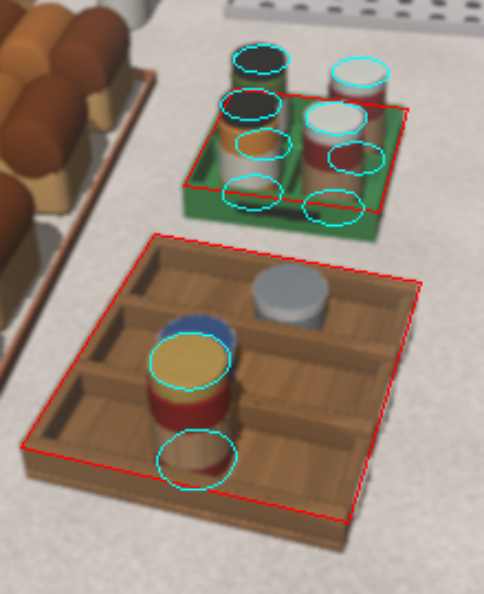

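Call:
arm_command([
  {"offset": [0.024,0.047,0],"turn": [0,0,-0.04],"claw": 1},
  {"offset": [0.024,0.047,0],"turn": [0,0,-0.04],"claw": 1},
  {"offset": [0.024,0.047,0],"turn": [0,0,-0.04],"claw": 1},
  {"offset": [0.024,0.047,0],"turn": [0,0,-0.04],"claw": 1},
  {"offset": [0.024,0.047,0],"turn": [0,0,-0.04],"claw": 1},
  {"offset": [0.024,0.047,0],"turn": [0,0,-0.04],"claw": 1},
  {"offset": [0.024,0.047,0],"turn": [0,0,-0.04],"claw": 1},
  {"offset": [0.024,0.047,0],"turn": [0,0,-0.04],"claw": 1},
  {"offset": [0.024,0.047,0],"turn": [0,0,-0.04],"claw": 1},
  {"offset": [0.024,0.047,0],"turn": [0,0,-0.04],"claw": 1},
  {"offset": [0.024,0.047,0],"turn": [0,0,-0.04],"claw": 1},
  {"offset": [0.024,0.047,0],"turn": [0,0,-0.04],"claw": 1},
], grip_force=30)

```text
t: 2.4
ee_pos: [0.477, 0.0367, 0.2315]
eef_rot: [0.999, -0.053, 0.0, -0.005]
ft_force: [1.0, -0.4, 0.2]
width: 0.0855
```

Call:
arm_command([
  {"offset": [0.024,0.046,0],"turn": [0,0,0],"claw": 1},
  {"offset": [0.024,0.046,0],"turn": [0,0,0],"claw": 1},
  {"offset": [0.024,0.046,0],"turn": [0,0,0],"claw": 1},
  {"offset": [0.023,0.046,0],"turn": [0,0,0],"claw": 1},
  {"offset": [0,0,0],"turn": [0,0,0],"claw": 1},
  {"offset": [0,0,0],"turn": [0,0,0],"claw": 1},
  {"offset": [0,0,0],"turn": [0,0,0],"claw": 1},
])

```text
t: 3.28
ee_pos: [0.5686, 0.1245, 0.2316]
eef_rot: [0.999, 0.015, -0.001, -0.042]
ft_force: [0.9, -0.2, -0.7]
width: 0.0854
```

Run:
```python
from station import manip
import numpy as np
o=manip.get_obs(); print({k:np.round(v,4).tolist() for k,v in o.items()})
```

```text
{'t': 3.275, 'joint_pos': [0.0288, 0.3079, 0.0894, 1.3536, 0.0831, 3.1406], 'dq': [-0.0009, -0.002, 0.0008, 0.0006, 0.0007, 0.0006], 'joint_efforts': [0.2211, -58.9515, 34.5399, -0.006, 0.2973, -0.0001], 'ee_pos': [0.5686, 0.1245, 0.2316], 'eef_rot': [0.999, 0.0149, -0.0012, -0.0415], 'ft_force': [0.9092, -0.1641, -0.6629], 'wrist_torque': [-0.0854, -0.0098, 0.0142], 'width': 0.0854}
```

Call:
arm_command([
  {"offset": [0,0,0],"turn": [0,0,0.17],"claw": 1},
  {"offset": [0,0,0],"turn": [0,0,0.18],"claw": 1},
  {"offset": [0,0,0],"turn": [0,0,0.18],"claw": 1},
  {"offset": [0,0,0],"turn": [0,0,0.18],"claw": 1},
  {"offset": [0,0,0],"turn": [0,0,0.18],"claw": 1},
  {"offset": [0,0,0],"turn": [0,0,0.18],"claw": 1},
  {"offset": [0,0,0],"turn": [0,0,0.18],"claw": 1},
  {"offset": [0,0,0],"turn": [0,0,0.18],"claw": 1},
  {"offset": [0,0,0],"turn": [0,0,0.18],"claw": 1},
  {"offset": [0,0,0],"turn": [0,0,0.18],"claw": 1},
  {"offset": [0,0,0],"turn": [0,0,0.18],"claw": 1},
  {"offset": [0,0,0],"turn": [0,0,0.18],"claw": 1},
])

```text
t: 4.78
ee_pos: [0.5687, 0.1244, 0.2318]
eef_rot: [0.46, 0.887, -0.037, -0.018]
ft_force: [-0.6, -1.5, 1.0]
width: 0.0854
```

```bash
cat > st.py <<'E'
from station import manip
import numpy as np, sys
from scipy.spatial.transform import Rotation as Ro
o=manip.get_obs(); 
r=Ro.from_quat(o["eef_rot"]); m=r.as_matrix()
print("t",o["t"],"q",np.round(o["joint_pos"],3),"p",np.round(o["ee_pos"],4),"w",round(float(o["width"]),4),"f",np.round(o["ft_force"],1))
yaw=np.arctan2(m[1,0],m[0,0]); print("yaw",yaw.round(4),"z",m[:,2].round(4))
tgt=Ro.from_euler("z",np.pi-.1235)*Ro.from_quat([1,0,0,0])
print("turn to target (world rotvec)",(tgt*r.inv()).as_rotvec().round(4))
P=np.array([.5585,.1512]);c,s=np.cos(-.1235),np.sin(-.1235);Rm=np.array([[c,-s],[s,c]])
print("local in rack",(Rm.T@(np.array(o["ee_pos"])[:2]-P)).round(4))
for x in (.005,-.074,-.011,.052): print(x,(P+Rm@[x,.082]-np.array(o["ee_pos"])[:2]).round(4),(P+Rm@[x,.082]).round(4))
E
python3 st.py
```

```text
t 4.775 q [ 0.093  0.366  0.176  1.452 -0.043  1.051] p [0.5687 0.1244 0.2318] w 0.0854 f [-0.6 -1.5  1. ]
yaw 2.1856 z [-0.0668 -0.0491 -0.9966]
turn to target (world rotvec) [ 0.0742 -0.0425  0.8321]
local in rack [ 0.0134 -0.0253]
0.005 [0.0048 0.1076] [0.5736 0.232 ]
-0.074 [-0.0736  0.1173] [0.4952 0.2417]
-0.011 [-0.011   0.1095] [0.5577 0.2339]
0.052 [0.0515 0.1018] [0.6202 0.2262]
```

Call:
arm_command([
  {"offset": [0,0,0],"turn": [0.015,-0.0085,0.166],"claw": 1},
  {"offset": [0,0.02,0],"turn": [0.015,-0.0085,0.166],"claw": 1},
  {"offset": [0,0.02,0],"turn": [0.015,-0.0085,0.166],"claw": 1},
  {"offset": [0,0.02,0],"turn": [0.015,-0.0085,0.166],"claw": 1},
  {"offset": [0.005,0.025,0],"turn": [0,0,0],"claw": 1},
  {"offset": [0,0.022,0],"turn": [0,0,0],"claw": 1},
  {"offset": [0,0,0],"turn": [0,0,0],"claw": 1},
  {"offset": [0,0,0],"turn": [0,0,0],"claw": 1},
])

```text
t: 5.78
ee_pos: [0.5739, 0.2317, 0.2314]
eef_rot: [0.148, 0.989, -0.008, -0.004]
ft_force: [-0.2, -0.3, 0.1]
width: 0.0856
```

```bash
python3 st.py
```

```text
t 5.775 q [ 0.253  0.389  0.214  1.409 -0.011  0.55 ] p [0.5739 0.2317 0.2314] w 0.0856 f [-0.2 -0.3  0.1]
yaw 2.8449 z [-0.0108 -0.0137 -0.9998]
turn to target (world rotvec) [ 0.0146 -0.0096  0.1731]
local in rack [0.0054 0.0818]
0.005 [-0.0003  0.0003] [0.5736 0.232 ]
-0.074 [-0.0787  0.01  ] [0.4952 0.2417]
-0.011 [-0.0162  0.0022] [0.5577 0.2339]
0.052 [ 0.0463 -0.0055] [0.6202 0.2262]
```

Call:
arm_command([
  {"offset": [0,0,0],"turn": [0.0146,-0.0096,0.173],"claw": 1},
  {"offset": [0,0,-0.03],"turn": [0,0,0],"claw": 1},
  {"offset": [0,0,-0.05],"turn": [0,0,0],"claw": 1},
  {"offset": [0,0,-0.04],"turn": [0,0,0],"claw": 1},
  {"offset": [0,0,0],"turn": [0,0,0],"claw": 1},
  {"offset": [0,0,0],"turn": [0,0,0],"claw": 1},
])

```text
t: 6.52
ee_pos: [0.5749, 0.2317, 0.1131]
eef_rot: [0.062, 0.998, 0.0, 0.001]
ft_force: [-0.6, -0.3, 0.3]
width: 0.0857
```

```bash
python3 st.py
python3 - <<'E'
from station import manip
import cv2
a=manip.get_image("side")["pixels"][150:380,120:420]
cv2.imwrite("pics/g1.png",cv2.resize(a,None,fx=2.4,fy=2.4)[:,:,::-1])
E
```

```text
t 6.525 q [ 0.248  0.429 -0.029  1.111  0.     0.372] p [0.5749 0.2317 0.1131] w 0.0857 f [-0.6 -0.3  0.3]
yaw 3.0174 z [ 1.8e-03  6.0e-04 -1.0e+00]
turn to target (world rotvec) [-0.0006  0.0018  0.0007]
local in rack [0.0064 0.0819]
0.005 [-0.0014  0.0002] [0.5736 0.232 ]
-0.074 [-0.0798  0.01  ] [0.4952 0.2417]
-0.011 [-0.0172  0.0022] [0.5577 0.2339]
0.052 [ 0.0453 -0.0056] [0.6202 0.2262]
```

View pics/g1.png

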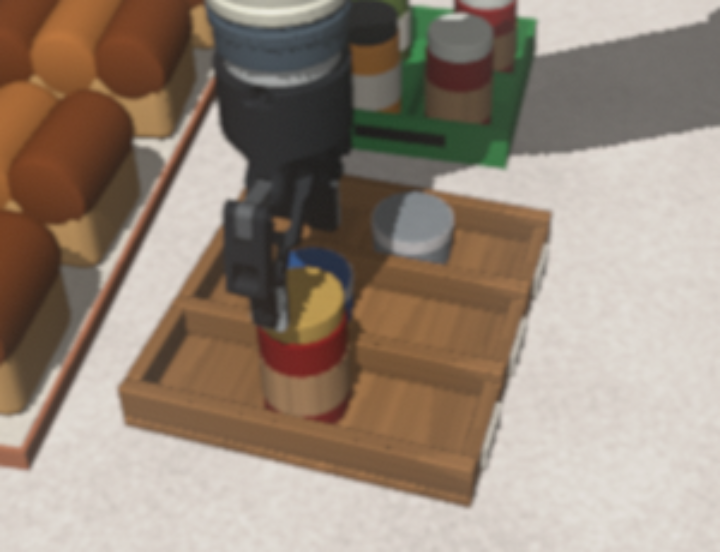

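Run:
```python
from station import manip
from H import *
im=manip.get_image("side"); o=manip.get_obs(); p=np.array(o["ee_pos"])
m=lambda q:(proj(im,q)-[120,150])*2.4
d=np.array([.123,.992,0])
for k in (.043,.057,-.043): print(k,m(p+d*k).round(), m(p+d*k+[0,0,.013]).round())
print("lid",m([.5733,.2317,.11]).round())
im=manip.get_image("top"); z=cv2.resize(im["pixels"][140:290,100:290],None,fx=4,fy=4)
print("top tcp",((proj(im,p)-[100,140])*4).round(),((proj(im,np.array([.5733,.2317,.11]))-[100,140])*4).round())
cv2.imwrite("pics/g1t.png",z[:,:,::-1])
```

```text
0.043 [[274. 340.]] [[272. 325.]]
0.057 [[265. 357.]] [[264. 341.]]
-0.043 [[322. 248.]] [[321. 233.]]
lid [[302. 296.]]
top tcp [[243. 240.]] [[246. 245.]]
```

View pics/g1t.png

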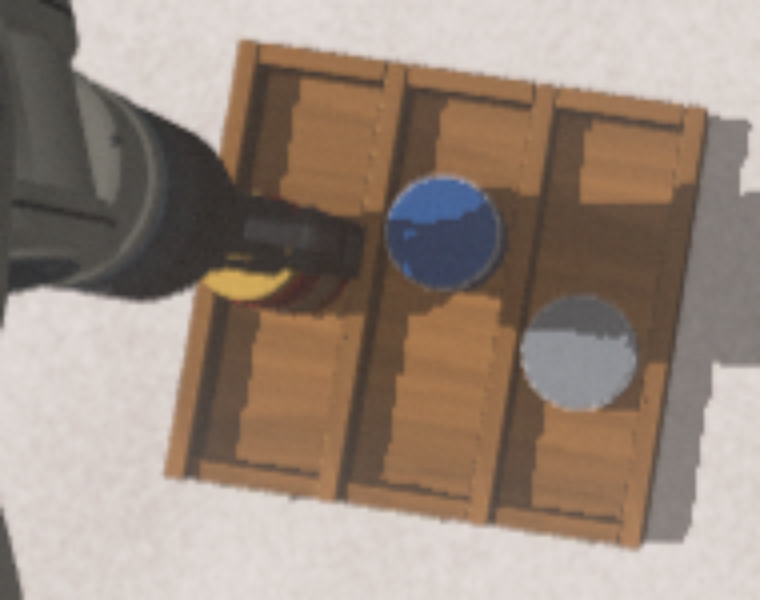

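The side view shows the near finger tip at about (268,325) beside the gold lid, matching the projection (272,325). So the grasp is centred on the jar; next I descend and grip.

Call:
arm_command([
  {"offset": [-0.001,0,-0.027],"turn": [0,0,0],"claw": 1},
  {"offset": [0,0,-0.026],"turn": [0,0,0],"claw": 1},
  {"offset": [0,0,0],"turn": [0,0,0],"claw": 0.8},
  {"offset": [0,0,0],"turn": [0,0,0],"claw": 0.6},
  {"offset": [0,0,0],"turn": [0,0,0],"claw": 0.3},
  {"offset": [0,0,0],"turn": [0,0,0],"claw": 0.3},
  {"offset": [0,0,0],"turn": [0,0,0],"claw": 0.3},
  {"offset": [0,0,0],"turn": [0,0,0],"claw": 0.3},
], grip_force=40)

```text
t: 7.68
ee_pos: [0.5739, 0.2323, 0.0599]
eef_rot: [0.062, 0.998, 0.001, 0.001]
ft_force: [1.0, 1.3, 6.2]
width: 0.057
```

```bash
python3 st.py
```

```text
t 7.675 q [ 0.249  0.466 -0.113  0.989  0.     0.372] p [0.5739 0.2323 0.0599] w 0.057 f [1.  1.3 6.2]
yaw 3.0181 z [ 2.6e-03  9.0e-04 -1.0e+00]
turn to target (world rotvec) [-0.0009  0.0026 -0.    ]
local in rack [0.0053 0.0824]
0.005 [-0.0004 -0.0003] [0.5736 0.232 ]
-0.074 [-0.0788  0.0094] [0.4952 0.2417]
-0.011 [-0.0163  0.0017] [0.5577 0.2339]
0.052 [ 0.0463 -0.0061] [0.6202 0.2262]
```

Call:
arm_command([
  {"offset": [0,0,0.004],"turn": [0,0,0],"claw": 0.3},
  {"offset": [-0.004,0.0005,0.001],"turn": [0,0,0],"claw": 0.3},
  {"offset": [-0.015,0.002,0],"turn": [0,0,0],"claw": 0.3},
  {"offset": [-0.02,0.0025,0],"turn": [0,0,0],"claw": 0.3},
  {"offset": [-0.02,0.0025,0],"turn": [0,0,0],"claw": 0.3},
  {"offset": [-0.012,0.0015,0],"turn": [0,0,0],"claw": 0.3},
  {"offset": [-0.008,0.0005,0],"turn": [0,0,0],"claw": 0.3},
  {"offset": [0,0,0],"turn": [0,0,0],"claw": 0.3},
  {"offset": [0,0,0],"turn": [0,0,0],"claw": 0.3},
])

```text
t: 8.8
ee_pos: [0.4947, 0.2415, 0.0634]
eef_rot: [0.062, 0.998, 0.0, 0.0]
ft_force: [-0.1, -0.2, -4.0]
width: 0.0567
```

```bash
python3 st.py;  python3 - <<'E'
from station import manip
import cv2
a=manip.get_image("side")["pixels"][150:380,120:420]
cv2.imwrite("pics/g2.png",cv2.resize(a,None,fx=2.4,fy=2.4)[:,:,::-1])
E
```

```text
t 8.8 q [ 0.302  0.361 -0.279  0.93   0.     0.425] p [0.4947 0.2415 0.0634] w 0.0567 f [-0.1 -0.2 -4. ]
yaw 3.0179 z [ 6.e-04  3.e-04 -1.e+00]
turn to target (world rotvec) [-0.0003  0.0006  0.0002]
local in rack [-0.0745  0.0817]
0.005 [ 0.0789 -0.0095] [0.5736 0.232 ]
-0.074 [0.0005 0.0002] [0.4952 0.2417]
-0.011 [ 0.063  -0.0076] [0.5577 0.2339]
0.052 [ 0.1255 -0.0153] [0.6202 0.2262]
```

View pics/g2.png

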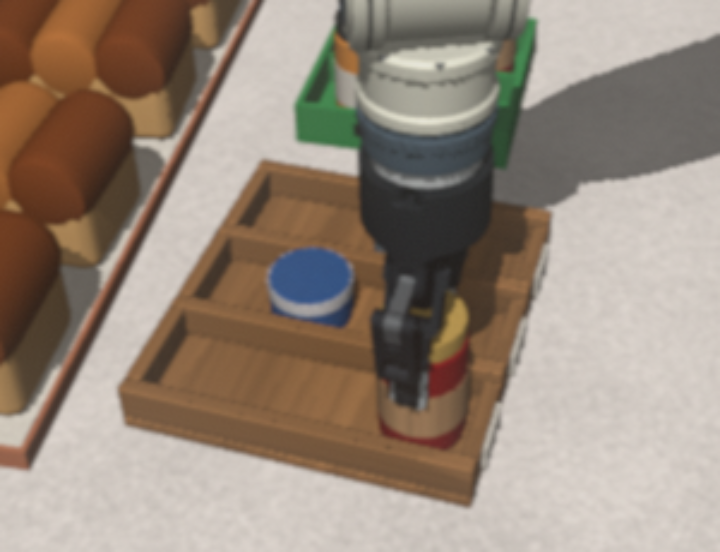

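The old jar is at the front lip (about 425,440 in the crop), upright and held by the fingers. I'll lower it, release, and rise.

Call:
arm_command([
  {"offset": [0,0,-0.002],"turn": [0,0,0],"claw": 0.3},
  {"offset": [0,0,-0.002],"turn": [0,0,0],"claw": 0.3},
  {"offset": [0,0,0],"turn": [0,0,0],"claw": 0.3},
  {"offset": [0,0,0],"turn": [0,0,0],"claw": 0.75},
  {"offset": [0,0,0],"turn": [0,0,0],"claw": 0.9},
  {"offset": [0,0,0],"turn": [0,0,0],"claw": 1},
  {"offset": [0,0,0],"turn": [0,0,0],"claw": 1},
  {"offset": [0,0,0.03],"turn": [0,0,0],"claw": 1},
  {"offset": [0,0,0.05],"turn": [0,0,0],"claw": 1},
  {"offset": [0,0,0.05],"turn": [0,0,0],"claw": 1},
])

```text
t: 10.1
ee_pos: [0.4938, 0.2414, 0.1907]
eef_rot: [0.062, 0.998, 0.0, -0.0]
ft_force: [1.1, 1.0, 0.4]
width: 0.0859
```

```bash
python3 st.py
```

```text
t 10.1 q [ 0.302  0.273 -0.063  1.236  0.     0.425] p [0.4938 0.2414 0.1907] w 0.0859 f [1.1 1.  0.4]
yaw 3.018 z [-5.e-04  1.e-04 -1.e+00]
turn to target (world rotvec) [-0.0001 -0.0005  0.0001]
local in rack [-0.0753  0.0816]
0.005 [ 0.0797 -0.0094] [0.5736 0.232 ]
-0.074 [0.0013 0.0003] [0.4952 0.2417]
-0.011 [ 0.0639 -0.0075] [0.5577 0.2339]
0.052 [ 0.1264 -0.0152] [0.6202 0.2262]
```

Call:
arm_command([
  {"offset": [0.002,-0.044,0],"turn": [0,0,0],"claw": 0.84},
  {"offset": [0.003,-0.05,0],"turn": [0,0,0],"claw": 0.84},
  {"offset": [0.003,-0.05,0],"turn": [0,0,0],"claw": 0.84},
  {"offset": [0.003,-0.05,0],"turn": [0,0,0],"claw": 0.84},
  {"offset": [0.003,-0.05,0],"turn": [0,0,0],"claw": 0.84},
  {"offset": [0.003,-0.05,0],"turn": [0,0,0],"claw": 0.84},
  {"offset": [0.003,-0.05,0],"turn": [0,0,0],"claw": 0.84},
  {"offset": [0,0,0],"turn": [0,0,0],"claw": 0.84},
  {"offset": [0,0,0],"turn": [0,0,0],"claw": 0.84},
  {"offset": [0,0,0],"turn": [0,0,0],"claw": 0.84},
])

```text
t: 11.35
ee_pos: [0.514, -0.1015, 0.1894]
eef_rot: [0.061, 0.998, 0.0, -0.0]
ft_force: [0.6, -0.3, -0.1]
width: 0.0716
```

```bash
python3 st.py
python3 - <<'E'
from station import manip
from H import *
im=manip.get_image("top"); np.savez("top1.npz",**im)
z=cv2.resize(im["pixels"][140:290,130:410],None,fx=2.8,fy=2.8,interpolation=cv2.INTER_CUBIC)
cv2.imwrite("pics/g3.png",z[:,:,::-1])
z=cv2.resize(manip.get_image("side")["pixels"][100:380,120:420],None,fx=2.1,fy=2.1)
cv2.imwrite("pics/g3s.png",z[:,:,::-1])
E
```

```text
t 11.35 q [-0.355  0.23  -0.125  1.216  0.    -0.233] p [ 0.514  -0.1015  0.1894] w 0.0716 f [ 0.6 -0.3 -0.1]
yaw 3.0193 z [-1.e-04  4.e-04 -1.e+00]
turn to target (world rotvec) [-0.0004 -0.0001 -0.0012]
local in rack [-0.0131 -0.2563]
0.005 [0.0596 0.3335] [0.5736 0.232 ]
-0.074 [-0.0188  0.3432] [0.4952 0.2417]
-0.011 [0.0437 0.3354] [0.5577 0.2339]
0.052 [0.1062 0.3277] [0.6202 0.2262]
```

View pics/g3.png

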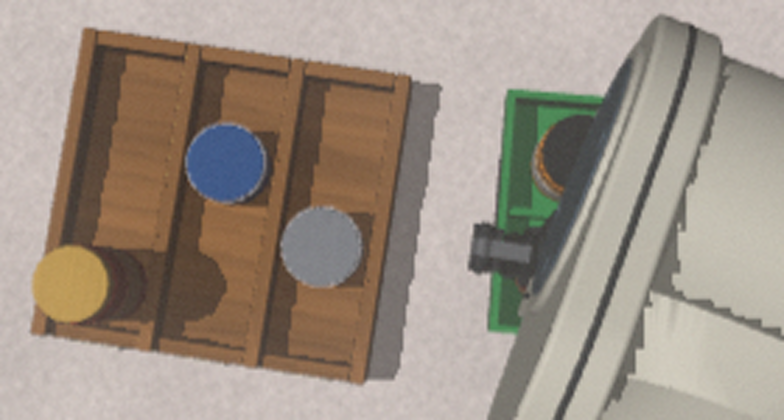

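View pics/g3s.png

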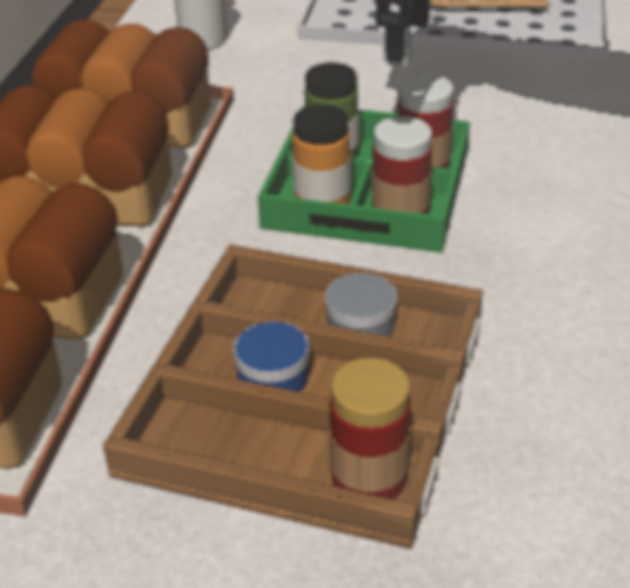

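Run:
```python
from H import *
im=load("top1"); X=ray(im,((70.5+.5)/2.8-.5+130,(284+.5)/2.8-.5+140),.11)
c,s=np.cos(.1235),-np.sin(.1235);d=X[:2]-[.5585,.1512];print(X,c*d[0]+s*d[1],-s*d[0]+c*d[1])
```

```text
[0.49451243 0.24071478 0.11      ] -0.07452720761062534 0.08095060104144391
```

Call:
arm_command([
  {"offset": [0.001,-0.0005,-0.03],"turn": [0,0,0],"claw": 0.84},
  {"offset": [0,0,-0.04],"turn": [0,0,0],"claw": 0.84},
  {"offset": [0,0,-0.04],"turn": [0,0,0],"claw": 0.84},
  {"offset": [0,0,-0.023],"turn": [0,0,0],"claw": 0.84},
  {"offset": [0,0,0],"turn": [0,0,0],"claw": 0.84},
  {"offset": [0,0,0],"turn": [0,0,0],"claw": 0.7},
  {"offset": [0,0,0],"turn": [0,0,0],"claw": 0.6},
  {"offset": [0,0,0],"turn": [0,0,0],"claw": 0.3},
  {"offset": [0,0,0],"turn": [0,0,0],"claw": 0.3},
  {"offset": [0,0,0],"turn": [0,0,0],"claw": 0.3},
  {"offset": [0,0,0],"turn": [0,0,0],"claw": 0.3},
])

```text
t: 12.82
ee_pos: [0.5158, -0.1029, 0.0577]
eef_rot: [0.062, 0.998, 0.0, 0.001]
ft_force: [-0.2, 3.6, 6.7]
width: 0.057
```

```bash
python3 st.py
```

```text
t 12.825 q [-0.357  0.33  -0.347  0.892  0.001 -0.234] p [ 0.5158 -0.1029  0.0577] w 0.057 f [-0.2  3.6  6.7]
yaw 3.0184 z [ 2.4e-03  2.0e-04 -1.0e+00]
turn to target (world rotvec) [-0.0002  0.0024 -0.0003]
local in rack [-0.0111 -0.2574]
0.005 [0.0578 0.3348] [0.5736 0.232 ]
-0.074 [-0.0206  0.3446] [0.4952 0.2417]
-0.011 [0.0419 0.3368] [0.5577 0.2339]
0.052 [0.1044 0.329 ] [0.6202 0.2262]
```

Call:
arm_command([
  {"offset": [0,0,0.01],"turn": [0,0,0],"claw": 0.3},
  {"offset": [0,0,0.035],"turn": [0,0,0],"claw": 0.3},
  {"offset": [0,0,0.04],"turn": [0,0,0],"claw": 0.3},
  {"offset": [0.007,0.025,0],"turn": [0,0,0],"claw": 0.3},
  {"offset": [0.008,0.045,0],"turn": [0,0,0],"claw": 0.3},
  {"offset": [0.008,0.05,0],"turn": [0,0,0],"claw": 0.3},
  {"offset": [0.008,0.05,0],"turn": [0,0,0],"claw": 0.3},
  {"offset": [0.006,0.05,0],"turn": [0,0,0],"claw": 0.3},
  {"offset": [0.005,0.05,0],"turn": [0,0,0],"claw": 0.3},
  {"offset": [0,0.045,0],"turn": [0,0,0],"claw": 0.3},
  {"offset": [0,0.022,0],"turn": [0,0,0],"claw": 0.3},
  {"offset": [0,0,0],"turn": [0,0,0],"claw": 0.3},
])

```text
t: 14.32
ee_pos: [0.5568, 0.235, 0.1414]
eef_rot: [0.061, 0.998, -0.0, -0.0]
ft_force: [0.1, 0.2, -3.3]
width: 0.057
```

Call:
arm_command([
  {"offset": [0,0,0],"turn": [0,0,0],"claw": 0.3},
  {"offset": [0,0,0],"turn": [0,0,0],"claw": 0.3},
])

```text
t: 14.58
ee_pos: [0.5572, 0.2328, 0.1415]
eef_rot: [0.062, 0.998, -0.0, -0.0]
ft_force: [0.5, -0.2, -3.5]
width: 0.0568
```

```bash
python3 st.py
python3 - <<'E'
from station import manip
from H import *
z=cv2.resize(manip.get_image("side")["pixels"][100:380,120:420],None,fx=2.1,fy=2.1)
cv2.imwrite("pics/g4s.png",z[:,:,::-1])
E
```

```text
t 14.575 q [ 0.257  0.387 -0.021  1.163 -0.     0.382] p [0.5572 0.2328 0.1415] w 0.0568 f [ 0.5 -0.2 -3.5]
yaw 3.0166 z [-0. -0. -1.]
turn to target (world rotvec) [ 0.     -0.      0.0015]
local in rack [-0.0113  0.0808]
0.005 [ 0.0163 -0.0009] [0.5736 0.232 ]
-0.074 [-0.0621  0.0089] [0.4952 0.2417]
-0.011 [0.0004 0.0011] [0.5577 0.2339]
0.052 [ 0.063  -0.0066] [0.6202 0.2262]
```

View pics/g4s.png

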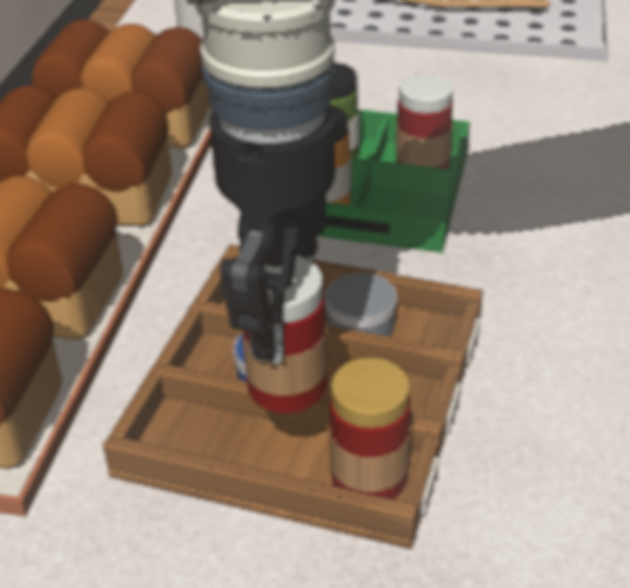

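The new jar hangs upright over the lane just behind the old one (about 285,380), with a clear gap. I'll lower it slowly.

Call:
arm_command([
  {"offset": [0.001,0.001,-0.02],"turn": [0,0,0],"claw": 0.3},
  {"offset": [0,0,-0.025],"turn": [0,0,0],"claw": 0.3},
  {"offset": [0,0,-0.02],"turn": [0,0,0],"claw": 0.3},
  {"offset": [0,0,-0.009],"turn": [0,0,0],"claw": 0.3},
  {"offset": [0,0,-0.003],"turn": [0,0,0],"claw": 0.3},
  {"offset": [0,0,-0.002],"turn": [0,0,0],"claw": 0.3},
  {"offset": [0,0,-0.001],"turn": [0,0,0],"claw": 0.3},
  {"offset": [0,0,0],"turn": [0,0,0],"claw": 0.3},
])

```text
t: 15.62
ee_pos: [0.5583, 0.2351, 0.0618]
eef_rot: [0.062, 0.998, 0.0, 0.0]
ft_force: [0.5, 0.8, -2.9]
width: 0.0571
```

```bash
python3 st.py
```

```text
t 15.625 q [ 0.26   0.446 -0.143  0.981  0.     0.383] p [0.5583 0.2351 0.0618] w 0.0571 f [ 0.5  0.8 -2.9]
yaw 3.0181 z [ 8.e-04  4.e-04 -1.e+00]
turn to target (world rotvec) [-0.0004  0.0008 -0.    ]
local in rack [-0.0105  0.0832]
0.005 [ 0.0152 -0.0031] [0.5736 0.232 ]
-0.074 [-0.0632  0.0066] [0.4952 0.2417]
-0.011 [-0.0006 -0.0011] [0.5577 0.2339]
0.052 [ 0.0619 -0.0089] [0.6202 0.2262]
```

Call:
arm_command([
  {"offset": [0,0,-0.001],"turn": [0,0,0],"claw": 0.3},
  {"offset": [0,0,-0.001],"turn": [0,0,0],"claw": 0.3},
  {"offset": [0,0,0],"turn": [0,0,0],"claw": 0.3},
])

```text
t: 16.0
ee_pos: [0.5586, 0.2351, 0.0617]
eef_rot: [0.062, 0.998, 0.0, 0.001]
ft_force: [-5.6, -0.5, 14.6]
width: 0.057
```

Firm contact at 14.6 N. I'll release and rise.

Call:
arm_command([
  {"offset": [0,0,0.001],"turn": [0,0,0],"claw": 0.3},
  {"offset": [0,0,0],"turn": [0,0,0],"claw": 0.75},
  {"offset": [0,0,0],"turn": [0,0,0],"claw": 0.9},
  {"offset": [0,0,0],"turn": [0,0,0],"claw": 1},
  {"offset": [0,0,0],"turn": [0,0,0],"claw": 1},
  {"offset": [0,0,0.03],"turn": [0,0,0],"claw": 1},
  {"offset": [0,0,0.05],"turn": [0,0,0],"claw": 1},
  {"offset": [0,0,0.05],"turn": [0,0,0],"claw": 1},
])

```text
t: 17.0
ee_pos: [0.5578, 0.2349, 0.1915]
eef_rot: [0.062, 0.998, 0.0, -0.0]
ft_force: [-0.2, 0.9, 1.5]
width: 0.0855
```

```bash
python3 st.py
```

```text
t 17.0 q [0.26  0.367 0.078 1.282 0.    0.383] p [0.5578 0.2349 0.1915] w 0.0855 f [-0.2  0.9  1.5]
yaw 3.018 z [-7.e-04  1.e-04 -1.e+00]
turn to target (world rotvec) [-0.0001 -0.0007  0.0001]
local in rack [-0.011  0.083]
0.005 [ 0.0157 -0.0029] [0.5736 0.232 ]
-0.074 [-0.0627  0.0068] [0.4952 0.2417]
-0.011 [-0.0002 -0.001 ] [0.5577 0.2339]
0.052 [ 0.0624 -0.0087] [0.6202 0.2262]
```

Call:
arm_command([
  {"offset": [-0.006,-0.0255,0],"turn": [0,0,0],"claw": 0.88},
  {"offset": [-0.006,-0.05,0],"turn": [0,0,0],"claw": 0.88},
  {"offset": [-0.006,-0.05,0],"turn": [0,0,0],"claw": 0.88},
  {"offset": [-0.006,-0.05,0],"turn": [0,0,0],"claw": 0.88},
  {"offset": [-0.006,-0.05,0],"turn": [0,0,0],"claw": 0.88},
  {"offset": [-0.006,-0.05,0],"turn": [0,0,0],"claw": 0.88},
  {"offset": [-0.006,-0.05,0],"turn": [0,0,0],"claw": 0.88},
  {"offset": [-0.006,-0.05,0],"turn": [0,0,0],"claw": 0.88},
  {"offset": [-0.007,-0.05,0],"turn": [0,0,0],"claw": 0.88},
  {"offset": [0,0,0],"turn": [0,0,0],"claw": 0.88},
  {"offset": [0,0,0],"turn": [0,0,0],"claw": 0.88},
  {"offset": [0,0,0],"turn": [0,0,0],"claw": 0.88},
])

```text
t: 18.5
ee_pos: [0.5032, -0.1895, 0.1904]
eef_rot: [0.061, 0.998, 0.0, -0.0]
ft_force: [0.4, 0.7, 0.2]
width: 0.0752
```

```bash
python3 st.py
python3 - <<'E'
from station import manip
from H import *
im=manip.get_image("top"); np.savez("top2.npz",**im)
z=cv2.resize(im["pixels"][140:290,130:410],None,fx=2.8,fy=2.8,interpolation=cv2.INTER_CUBIC)
cv2.imwrite("pics/g5.png",z[:,:,::-1])
E
```

```text
t 18.5 q [-0.516  0.253 -0.091  1.227  0.    -0.394] p [ 0.5032 -0.1895  0.1904] w 0.0752 f [0.4 0.7 0.2]
yaw 3.0194 z [ 0.e+00  4.e-04 -1.e+00]
turn to target (world rotvec) [-0.0004  0.     -0.0013]
local in rack [-0.0129 -0.3449]
0.005 [0.0704 0.4214] [0.5736 0.232 ]
-0.074 [-0.008   0.4312] [0.4952 0.2417]
-0.011 [0.0545 0.4234] [0.5577 0.2339]
0.052 [0.117  0.4157] [0.6202 0.2262]
```

View pics/g5.png

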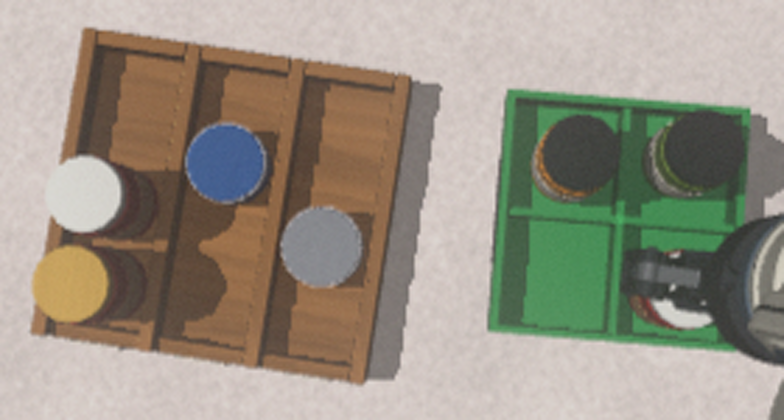

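The gold lid (70,284) and white lid (84,194) stand in line with a small gap. The tins and black-lid jars have not moved.

Run:
```python
from H import *
im=load("top2")
for a in [(70.5,284),(84,194)]:
    X=ray(im,((a[0]+.5)/2.8-.5+130,(a[1]+.5)/2.8-.5+140),.11)
    c,s=np.cos(.1235),-np.sin(.1235);d=X[:2]-[.5585,.1512];print(X,c*d[0]+s*d[1],-s*d[0]+c*d[1])
```

```text
[0.49451243 0.24071478 0.11      ] -0.07452720761062534 0.08095060104144391
[0.55775571 0.23432646 0.11      ] -0.010978661926593563 0.08240164383131612
```

Call:
arm_command([
  {"offset": [-0.001,-0.001,-0.03],"turn": [0,0,0],"claw": 0.88},
  {"offset": [0,0,-0.04],"turn": [0,0,0],"claw": 0.88},
  {"offset": [0,0,-0.04],"turn": [0,0,0],"claw": 0.88},
  {"offset": [0,0,-0.023],"turn": [0,0,0],"claw": 0.88},
  {"offset": [0,0,0],"turn": [0,0,0],"claw": 0.84},
  {"offset": [0,0,0],"turn": [0,0,0],"claw": 0.7},
  {"offset": [0,0,0],"turn": [0,0,0],"claw": 0.6},
  {"offset": [0,0,0],"turn": [0,0,0],"claw": 0.3},
  {"offset": [0,0,0],"turn": [0,0,0],"claw": 0.3},
  {"offset": [0,0,0],"turn": [0,0,0],"claw": 0.3},
  {"offset": [0,0,0],"turn": [0,0,0],"claw": 0.3},
])

```text
t: 19.92
ee_pos: [0.503, -0.1916, 0.0588]
eef_rot: [0.062, 0.998, -0.0, 0.001]
ft_force: [0.6, 2.6, 6.0]
width: 0.057
```

```bash
python3 st.py
```

```text
t 19.925 q [-0.52   0.347 -0.317  0.905  0.001 -0.397] p [ 0.503  -0.1916  0.0588] w 0.057 f [0.6 2.6 6. ]
yaw 3.0184 z [ 2.8e-03 -5.0e-04 -1.0e+00]
turn to target (world rotvec) [ 0.0005  0.0028 -0.0004]
local in rack [-0.0128 -0.347 ]
0.005 [0.0706 0.4235] [0.5736 0.232 ]
-0.074 [-0.0078  0.4333] [0.4952 0.2417]
-0.011 [0.0547 0.4255] [0.5577 0.2339]
0.052 [0.1172 0.4178] [0.6202 0.2262]
```

Call:
arm_command([
  {"offset": [0,0,0.01],"turn": [0,0,0],"claw": 0.3},
  {"offset": [0,0,0.035],"turn": [0,0,0],"claw": 0.3},
  {"offset": [0,0,0.045],"turn": [0,0,0],"claw": 0.3},
  {"offset": [0,0.03,0],"turn": [0,0,0],"claw": 0.3},
  {"offset": [0,0.05,0],"turn": [0,0,0],"claw": 0.3},
  {"offset": [0,0.05,0],"turn": [0,0,0],"claw": 0.3},
  {"offset": [0.015,0.05,0],"turn": [0,0,0],"claw": 0.3},
  {"offset": [0.03,0.04,0],"turn": [0,0,0],"claw": 0.3},
  {"offset": [0.035,0.04,0],"turn": [0,0,0],"claw": 0.3},
  {"offset": [0.025,0.04,0],"turn": [0,0,0],"claw": 0.3},
  {"offset": [0.012,0.045,0],"turn": [0,0,0],"claw": 0.3},
])

```text
t: 21.3
ee_pos: [0.62, 0.1545, 0.1474]
eef_rot: [0.062, 0.998, -0.0, -0.0]
ft_force: [-0.7, -1.1, -3.5]
width: 0.0568
```

Call:
arm_command([
  {"offset": [0,0.045,0],"turn": [0,0,0],"claw": 0.3},
  {"offset": [0,0.028,0],"turn": [0,0,0],"claw": 0.3},
  {"offset": [0,0,0],"turn": [0,0,0],"claw": 0.3},
  {"offset": [0,0,0],"turn": [0,0,0],"claw": 0.3},
  {"offset": [0,0,0],"turn": [0,0,0],"claw": 0.3},
])

```text
t: 21.92
ee_pos: [0.6192, 0.2254, 0.1476]
eef_rot: [0.062, 0.998, 0.0, -0.0]
ft_force: [0.3, -0.5, -3.3]
width: 0.0567
```

```bash
python3 st.py
python3 - <<'E'
from station import manip
from H import *
z=cv2.resize(manip.get_image("side")["pixels"][100:380,120:420],None,fx=2.1,fy=2.1)
cv2.imwrite("pics/g6s.png",z[:,:,::-1])
E
```

```text
t 21.925 q [0.222 0.476 0.141 1.236 0.    0.347] p [0.6192 0.2254 0.1476] w 0.0567 f [ 0.3 -0.5 -3.3]
yaw 3.0168 z [-0.  0. -1.]
turn to target (world rotvec) [-0.     -0.      0.0013]
local in rack [0.0511 0.0811]
0.005 [-0.0456  0.0065] [0.5736 0.232 ]
-0.074 [-0.124   0.0163] [0.4952 0.2417]
-0.011 [-0.0615  0.0085] [0.5577 0.2339]
0.052 [0.001  0.0008] [0.6202 0.2262]
```

View pics/g6s.png

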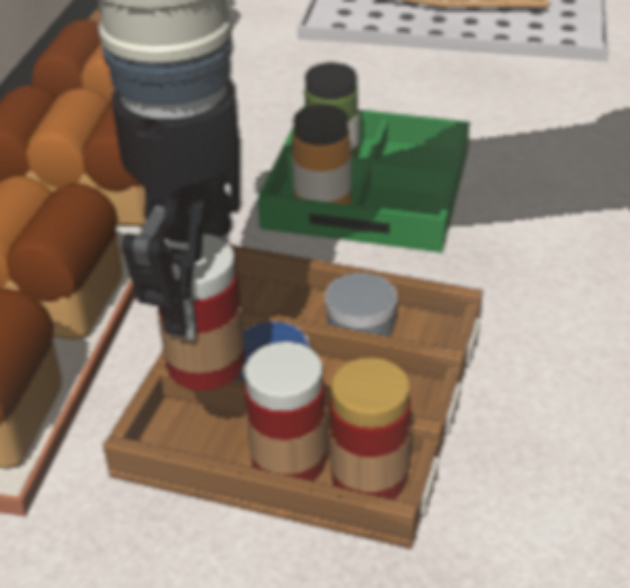

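The second jar hangs upright at about (203,345) behind the first two, which still stand at (287,410) and (370,430). Lowering now.

Call:
arm_command([
  {"offset": [0.001,0.0005,-0.025],"turn": [0,0,0],"claw": 0.3},
  {"offset": [0,0,-0.025],"turn": [0,0,0],"claw": 0.3},
  {"offset": [0,0,-0.02],"turn": [0,0,0],"claw": 0.3},
  {"offset": [0,0,-0.009],"turn": [0,0,0],"claw": 0.3},
  {"offset": [0,0,-0.003],"turn": [0,0,0],"claw": 0.3},
  {"offset": [0,0,-0.002],"turn": [0,0,0],"claw": 0.3},
  {"offset": [0,0,-0.001],"turn": [0,0,0],"claw": 0.3},
  {"offset": [0,0,0],"turn": [0,0,0],"claw": 0.3},
  {"offset": [0,0,0],"turn": [0,0,0],"claw": 0.3},
])

```text
t: 23.1
ee_pos: [0.6204, 0.2271, 0.0629]
eef_rot: [0.062, 0.998, 0.0, 0.0]
ft_force: [-0.2, -0.1, 0.3]
width: 0.0568
```

Call:
arm_command([
  {"offset": [0,0,-0.0005],"turn": [0,0,0],"claw": 0.3},
  {"offset": [0,0,0],"turn": [0,0,0],"claw": 0.3},
])

```text
t: 23.35
ee_pos: [0.6204, 0.2271, 0.0629]
eef_rot: [0.062, 0.998, 0.0, 0.001]
ft_force: [-1.9, -0.3, 5.0]
width: 0.0567
```

In contact with the floor. I'll release and rise.

Call:
arm_command([
  {"offset": [0,0,0],"turn": [0,0,0],"claw": 0.75},
  {"offset": [0,0,0],"turn": [0,0,0],"claw": 0.9},
  {"offset": [0,0,0],"turn": [0,0,0],"claw": 1},
  {"offset": [0,0,0],"turn": [0,0,0],"claw": 1},
  {"offset": [0,0,0.03],"turn": [0,0,0],"claw": 1},
  {"offset": [0,0,0.05],"turn": [0,0,0],"claw": 1},
  {"offset": [0,0,0.05],"turn": [0,0,0],"claw": 1},
  {"offset": [0,-0.05,0],"turn": [0,0,0],"claw": 1},
  {"offset": [0,-0.06,0],"turn": [0,0,0],"claw": 1},
  {"offset": [0,-0.06,0],"turn": [0,0,0],"claw": 1},
  {"offset": [0,-0.06,0],"turn": [0,0,0],"claw": 1},
  {"offset": [0,0,0],"turn": [0,0,0],"claw": 1},
])

```text
t: 24.85
ee_pos: [0.6201, -0.0071, 0.1917]
eef_rot: [0.064, 0.998, -0.0, -0.0]
ft_force: [0.4, -0.3, 0.1]
width: 0.0851
```

Call:
arm_command([
  {"offset": [0,0,0],"turn": [0,0,0],"claw": 1},
  {"offset": [0,0,0],"turn": [0,0,0],"claw": 1},
  {"offset": [0,0,0],"turn": [0,0,0],"claw": 1},
])

```text
t: 25.22
ee_pos: [0.6201, -0.0017, 0.1918]
eef_rot: [0.061, 0.998, 0.0, 0.0]
ft_force: [0.2, 1.0, -1.2]
width: 0.0854
```

```bash
python3 st.py|head -1
python3 - <<'E'
from station import manip
from H import *
im=manip.get_image("top"); np.savez("top3.npz",**im)
z=cv2.resize(im["pixels"][140:290,130:410],None,fx=2.8,fy=2.8,interpolation=cv2.INTER_CUBIC)
cv2.imwrite("pics/g7.png",z[:,:,::-1])
z=cv2.resize(manip.get_image("side")["pixels"][100:380,120:420],None,fx=2.1,fy=2.1)
cv2.imwrite("pics/g7s.png",z[:,:,::-1])
E
```

```text
t 25.225 q [-0.138  0.391  0.117  1.296  0.    -0.017] p [ 0.6201 -0.0017  0.1918] w 0.0854 f [ 0.2  1.  -1.2]
```

View pics/g7.png

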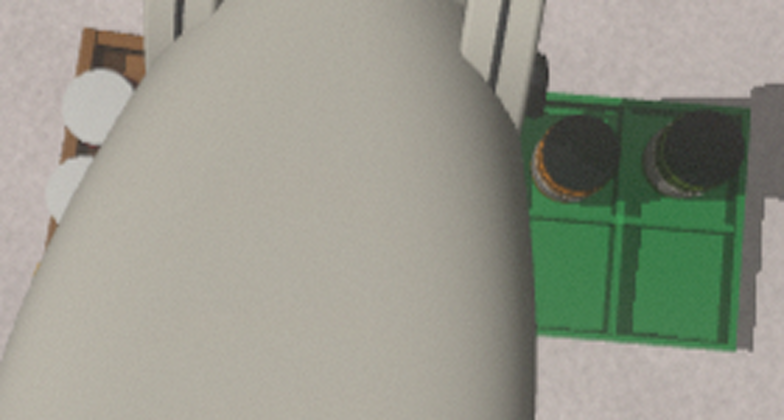

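View pics/g7s.png

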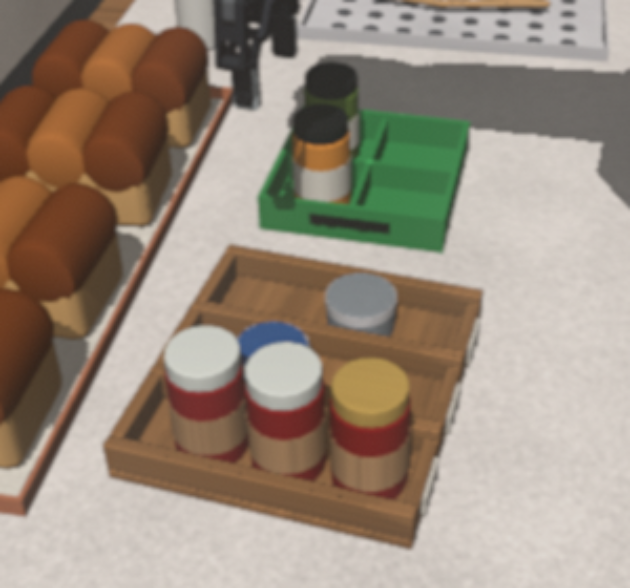

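All three jars stand upright in a row in the side view (lids at 203,350; 285,370; 370,385), and the other goods are in place. The top view is partly hidden by the arm, but the two white lids at (99,106) and (84,194) are about 63 mm apart. I'm handing in the job.

```bash
python3 -c "
from station import manip
print(manip.job_done())"
```

```text
the job is handed in; nothing more can be done
None
```

I brought the gold-lidded jar forward to its lane's front lip and stood both white-lidded jars from the crate directly behind it. I handed the job in at about 25 s; it reported no verdict.

**Jar positions:**

| Jar | x in rack (mm) | Measured by | Gap in front |
|---|---|---|---|
| Older jar | -74.5 | top camera | about 4.5 mm to the lip |
| First new jar | -11 | top camera | about 5.5 mm |
| Second new jar | about 52 | gripper position at release, plus a rough lid-spacing check | about 5 mm |

All three were within about 1.5 mm of the lane centre in y. In the last side view they stood upright and the other goods looked unmoved, with the gripper well clear.

**Less certain or off plan:**
- **Last top view:** the arm hid the old jar and partly covered the two white lids. The second new jar was therefore not measured as accurately as the other two.
- **Set-down force:** the first new jar met the floor with about 15 N on the wrist; the second with about 5 N.
- **Joint limit:** on the first approach the last joint reached its range limit and stopped there. I turned the tool half a turn and carried on.

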